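Ready the furnace burner: open the air slide, set and lock the gas

ROBOT

A 6-joint arm with a two-finger parallel gripper is mounted at the origin on the work surface. World frame = base frame: x ahead of the robot, y to its left, z up, the work surface at z = 0. Lengths are in mm, angles in rad, forces in N, time in s.
With the tool pointing down it reaches from about 400 to 925 mm from the base axis. Payload 12.5 kg.
Tool frame: the origin (TCP) lies at the very end of the fingers, on their centre line; the grasp point (between the pads) lies 19 mm behind it; z points along the fingers, y is the line along which they close (so a half turn about z gives the same grasp; the last joint's range is limited). The gripper opens to 95 mm and grips with 3 to 60 N. Pads are 20 mm wide; open, the fingers measure 119 mm over their backs; the gripper's body (75 mm by 180 mm) begins 59 mm behind the grasp point.
Start: joints at [1.09, 0.491, 1.559, -0, 1.092, -0.106], TCP at [228.789, 581.638, 214.661] pointing down, gripper open.
Joint ranges: [-3.1, 3.1], [-0.84, 2.19], [0.05, 2.79], [-1.13, 4.28], [0.06, 2.93], [-2.69, 2.69]. Speed limits (rad/s): [2.22, 2.22, 2.79, 3.14, 3.14, 3.14].

INTERFACE

Orientations are given as [roll, pitch, yaw] about the fixed x, y, z axes, in that order (R = Rz(yaw) Ry(pitch) Rx(roll)).
In Python, from cell import state, imaging, env, spot_in, mark_of gives the robot as it stands. The module is installed in compiled form; this text tells all that it offers.
- The arm moves only by the tool step_arm, never from a script. Its argument "increments" is a list of rows, each an object with "slide": the shift along the tool's x, y, z in m, a list of three; "roll": the turn about the tool's z in rad. A call has 1 to 5 rows; each row is the pose to reach, as a shift and turn from the pose commanded when the call began, along the tool's axes at that moment; what a row does not reach only later rows make up. A row lasts 1/8 s, in which the tool goes at most 62.5 mm and 10.7 degrees, less where a joint would pass 70% of its speed; a pose out of reach is approached as far as the arm can. A call with a gripper value outside its range is refused whole. "fingers" is the opening, from 0 (shut) to 1 (fully open), set as the call begins (left out, the last holds). The fingers move at their own pace and stop on an object; the grip force is fixed at half the most. Time passes only in rows, so rows that repeat a pose let the fingers close. It gives the time, the measured TCP pose, the force, the opening and the grip force at its end, in the units of the state.
- state(): the state, without advancing time (a new reading comes with each control period).
- imaging.read_camera(name): name is "side" or "top"; returns a dict with "color" (480x640x3 uint8, red, green, blue), "z_map" (480x640 float32, mm along the optical axis (not along the pixel's ray), 0 where there is no reading), "intrinsics" (3x3 intrinsics, pixels), "camera_from_world" (4x4, takes a point from world to camera coordinates). Camera axes: x right, y up, looking along -z (the intrinsics and any distortion apply to the point x, -y, -z); pixel columns grow to the right and rows downward; lengths in mm; the calibration is good to about 2 mm. A picture is of the moment at which its call begins.
- env.job_done(): hands the job in; it is judged then, once.
Trained networks look in the newest picture that a camera, given by its name, has taken for a name from the list of things; names that differ only in an ending like _2 or _b are one class to them, and where a whole thing is asked for, a point or a joint stands for the part that bears it (a point fixed in the world has none). Each returns a list of dicts, best first, with "confidence" (0 to 1); they miss things now and then, are a little off and sometimes report something else, mostly with a low value. They report only what shows in the picture. A call takes as long as a camera call. They do not tell look-alikes from the thing itself.
- spot_in(camera, target): "bbox" ([left, top, right, bottom] in pixels, round what is visible of it).
- mark_of(camera, target): "uv" ([column, row] in pixels: a listed point, or the origin of a listed thing).
The state is a dict: "t": time; "joints": joint angles; "qvel": joint speeds; "tau": joint torques, N m; "eef_pos": TCP position; "tcp_rot": TCP orientation; "ft_force": force on the tool from outside, world axes, zero at the start; "moment": the same for the moment, N m; "opening": opening from 0.0 (shut) to 1.0 (fully open); "grip_force": force on a finger pad.
Only numpy, scipy, OpenCV 4.12 (cv2) and the standard library are available. Lean on these libraries where they do the work, as an engineer would, in place of code of your own. Each camera call takes 0.05 s, during which the arm holds its last target. There are 200 camera calls.

TASK

Make the furnace burner ready. With the hook from its rest, hooked into the hole of the air slide, pull the slide out to its stop (do not touch the slide with the gripper itself) and lay the hook back in its rest the way it lay. Then turn the gas regulator knob until its pointer stands at the index mark, and only after that slide the lock hood fully home over the knob, without disturbing the mould, crucible, tin or ingot standing about.

Things in the scene. Friction and masses are not known exactly. Their poses are not given: they have to be found in the camera images.
- console: Blue gas regulator console fixed to the bench, 130 mm (its x) by 224 mm (its y), 36 mm high; origin at the centre of its underside. It carries the knob (axis vertical at x 0, y -55 mm) and, on two rails (6 mm high, along y at x +-56 mm), the lock hood, parked over the +y half. Position and yaw vary.
- knob (a joint): Knob angle, rad, grows anticlockwise seen from above, range 0 to 2.75; stays where left (friction 0.06 N m). Black disc 80 mm across, its top 49 mm above the bench, with one upright steel peg to push it round by and a small steel pointer nose over the rim. At value j both lie at (2.880 + j) rad anticlockwise from the console's x axis. Starts well short of the mark: turn anticlockwise.
- knob_nose (a point): Tip of the pointer nose: 44 mm from the knob's axis, in the peg's direction, 45 mm above the bench.
- knob_peg (a point): Centre of the peg's top face, 30 mm from the knob's axis. The peg is 12 mm thick and 28 mm tall above the disc, its top 77 mm above the bench.
- mark (a point): Where the nose tip stands when the knob is set: 44 mm from the knob's axis, at the inner end of the index tab. The tab is a small aluminium block (12 by 7 mm, 11 mm high) on the flat dark steel ring round the knob; the ring is fixed, its angle varies from run to run. Ring and tab are only seen, nothing strikes them.
- lock (a joint): Travel of the lock hood, m: 0 parked clear of the knob, 0.105 at its stop, straight over the knob; slides toward the console's -y, starts between 0 and 0.02, stays where left (friction 1.5 N). A steel bridge, 122 mm across (console x), 84 mm along the slide (console y), top face 90.5 mm above the bench; it passes 9 mm over the peg.
- lock_tab (a point): Centre of the top edge of the upright tab in the middle of the hood's top: 50 mm across the slide, 12 mm thick along it, 28 mm tall, top edge 118.5 mm above the bench. Push it (or pinch it) toward the console's -y.
- airbox: Green burner air box fixed to the bench, 120 mm (x) by 130 mm (y), 110 mm high (a 20 mm round cap, 70 mm across, on top is only seen), origin at the centre of its underside. Its front faces its -x; the air slide sticks out of the front. Position and yaw vary.
- slide (a joint): Travel of the air slide out of the box's front, along the box's -x, m: 0 closed, 0.05 at its stop; starts between 0 and 0.008, stays where left (friction 2 N).
- slide_hole (a point): Centre of the hook hole at the slide's top face, 50 mm above the bench. The slide's tongue is a level steel plate 6 mm thick and 56 mm wide, reaching 57 mm out of the box front when closed; the hole is 23 mm across, right through, its centre 29.5 mm out from the box front when closed. Free space (44 mm) below it.
- hook: The hook, loose, level in its rest, tip down: wooden handle 90 mm long (x), 24 wide (y), 22 tall, origin at the centre of the handle's underside; from its front end (+x) a steel rod 8 mm thick runs on, 11 mm above the origin, to x 90 mm, then bends straight down. About 150 g, centre of mass about 13 mm ahead of the origin.
- hook_tip (a point): Lowest point of the hook: 90 mm ahead of the hook's origin and 48 mm below it.
- rest: Dark steel hook rest fixed to the bench, base 110 by 70 mm, 8 mm thick, origin at its underside's centre, its x along the hook. Two uprights (10 mm thick, 45 mm wide, at x +-36 mm) carry the handle 70 mm above the bench, between lips 10 mm tall and 29 mm apart. Between the uprights there is room for fingers beside the handle. Position and yaw vary.
- rest_top (a point): Where the hook's origin lies when the hook is in its rest: 70 mm above the bench.
- mould: Bystander: copper mould, 74 mm across, 105 mm high, with a wooden handle reaching 106 mm out along its x, 88 mm up; origin at the centre of its underside. Leave alone.
- crucible: Bystander: dark crucible, 72 mm across, 85 mm high; origin at the centre of its underside. Leave alone.
- tin: Bystander: steel tin, 60 mm across, 80 mm high; origin at the centre of its underside. Leave alone.
- ingot: Bystander: small brass ingot, 40 by 90 mm, 24 mm high; origin at the centre of its underside. Leave alone.
Not all that is in view belongs to the job. What is shaped like the rest but blue, red or yellow is not meant.

How it is judged:
By the outcome, as a careful person would: the job done as asked, in the order asked, and still so for the second after the job is handed in, with the robot touching nothing.
It also fails if it takes over 67 s, if anything falls off the work surface, if the arm or the gripper's body presses on something with over 40 N, if the wrist force passes 120 N, or if a joint passes its speed limit or range.

## Working session

There is one attempt and no reset: what is moved stays moved. The work goes in short steps, Python scripts to look and compute and a tool call to move; the robot and the scene stay as the last step left them, time stands still between calls to the robot, and variables do not carry over. Pictures are saved under pics/ and viewed, at most 10 in all, crops included, and the job is handed in when it is done.

Besides the shell and the picture viewer there is one more tool, called after "Call:" as name(argument=value, ...), one argument or row to a line, values as JSON. step_arm: Moves the arm, as the interface text tells. Its arguments: {"type":"object","properties":{"increments":{"type":"array"},"fingers":{"type":"number"}},"required":["increments"]}

```bash
mkdir -p pics
cat > h.py <<'E'
import numpy as np, cv2
from cell import state, imaging, env, spot_in, mark_of
def cam(n):
    d=imaging.read_camera(n); d['K']=np.array(d['intrinsics']); d['T']=np.array(d['camera_from_world']); return d
def ray(d,uv):
    K=d['K']; p=np.array([(uv[0]-K[0,2])/K[0,0],-(uv[1]-K[1,2])/K[1,1],-1.]); R=d['T'][:3,:3]
    return -R.T@d['T'][:3,3], R.T@p
def atz(d,uv,z):
    o,r=ray(d,uv); return o+r*(z-o[2])/r[2]
def dep(d,uv):
    o,r=ray(d,uv); v,u=int(round(uv[1])),int(round(uv[0])); return o+r*d['z_map'][v,u]
def proj(d,P):
    c=d['T'][:3,:3]@np.array(P)+d['T'][:3,3]; K=d['K']; return K[0,0]*c[0]/-c[2]+K[0,2], K[1,1]*-c[1]/-c[2]+K[1,2]
def save(d,n,box=None,s=1):
    im=d['color'][...,::-1]
    if box: im=im[box[1]:box[3],box[0]:box[2]]
    cv2.imwrite('pics/'+n,cv2.resize(im,None,fx=s,fy=s,interpolation=cv2.INTER_CUBIC))
def cloud(d):
    v,u=np.mgrid[:480,:640]; K=d['K']; z=d['z_map']; p=np.stack([(u-K[0,2])/K[0,0]*z,-(v-K[1,2])/K[1,1]*z,-z],-1)
    return (p-d['T'][:3,3])@d['T'][:3,:3]
E
python3 - <<'E'
from h import *
np.set_printoptions(precision=1,suppress=True)
Z=dict(console=0,knob_nose=45,knob_peg=77,mark=45,lock_tab=118.5,airbox=0,slide_hole=50,hook=70,hook_tip=22,rest=0,rest_top=70,mould=0,crucible=0,tin=0,ingot=0)
for c in ('top','side'):
    d=cam(c); save(d,c+'0.png'); print(c, d['T'].tolist(), d['K'].tolist())
    for n,z in Z.items():
        for m in mark_of(c,n)[:3]: print(n,np.array(m['uv']),round(m['confidence'],2),atz(d,m['uv'],z))
print(state())
E
```

```text
top [[-0.025650150513439315, -0.9995146178751516, -0.017680453402761302, -116.15252313896269], [0.9917761495696892, -0.02766197529701127, 0.12495953051844094, -502.8616739268203], [-0.12538795366126498, -0.014329821232550204, 0.9920042929847043, -1127.2176227501354], [0.0, 0.0, 0.0, 1.0]] [[468.64328203828774, 0.0, 314.98982588662216], [0.0, 468.64328203828774, 240.469994775348], [0.0, 0.0, 1.0]]
console [181.4 235.6] 0.98 [525.5 211.4   0. ]
knob_nose [206.3 247.8] 0.69 [487.1 136.3  45. ]
knob_nose [392.4 252.4] 0.22 [ 463.4 -316.7   45. ]
knob_peg [200.7 241.8] 0.84 [498.1 141.8  77. ]
mark [212.5 234.7] 0.71 [519.  121.2  45. ]
lock_tab [196.2 189.9] 0.72 [614.5 142.  118.5]
lock_tab [152.8 229.8] 0.61 [523.6 241.8 118.5]
airbox [314.3 168.4] 0.8 [ 691.3 -132.2    0. ]
airbox [395.4 217.9] 0.59 [ 555.6 -335.1    0. ]
slide_hole [316.8 198.3] 0.86 [ 601.3 -137.    50. ]
slide_hole [210.  247.8] 0.51 [486.3 126.   50. ]
hook [397.9 251. ] 0.68 [ 463.9 -326.1   70. ]
rest [443.5 247.6] 0.97 [ 476.3 -452.3    0. ]
rest [507.3 303. ] 0.89 [ 334.1 -601.2    0. ]
rest [390.2 253.5] 0.88
[... 1503 characters left out ...]
t_top [357.2 288.3] 0.91 [ 455.7 -311.3   70. ]
rest_top [409.2 310.7] 0.79 [ 477.6 -463.3   70. ]
rest_top [421.  367.1] 0.78 [ 340.4 -603.6   70. ]
mould [258.4 207.1] 0.62 [633.7 301.5   0. ]
crucible [280.6 219.5] 0.68 [631.  185.1   0. ]
tin [412.7 286.3] 0.72 [ 644.  -351.5    0. ]
ingot [194.2 251.4] 0.54 [317.7 224.5   0. ]
{'t': 1.6, 'joints': array([ 1.1,  0.5,  1.6, -0. ,  1.1, -0.1]), 'qvel': array([ 0., -0., -0.,  0.,  0., -0.]), 'tau': array([  0. , -61.2, -25.8,   0.1,   0. ,  -0. ]), 'eef_pos': array([228.8, 581.7, 214.7]), 'tcp_rot': array([3.1, 0. , 2.8]), 'ft_force': array([1.8, 0. , 0.2]), 'moment': array([0. , 0. , 0.1]), 'grip_force': 0.0, 'opening': 1.0023326735611033}
```

View pics/top0.png

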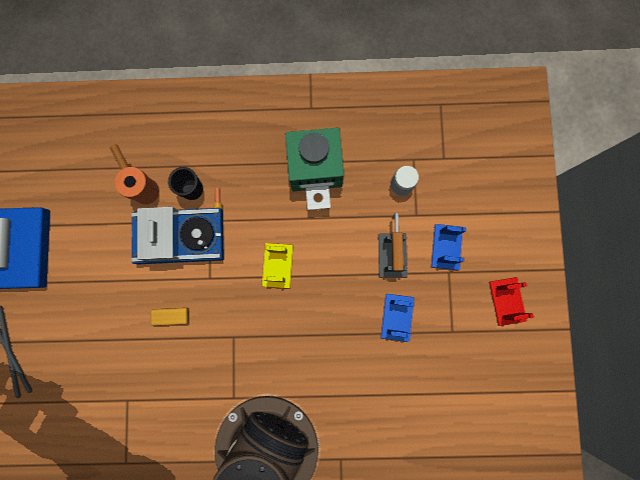

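View pics/side0.png

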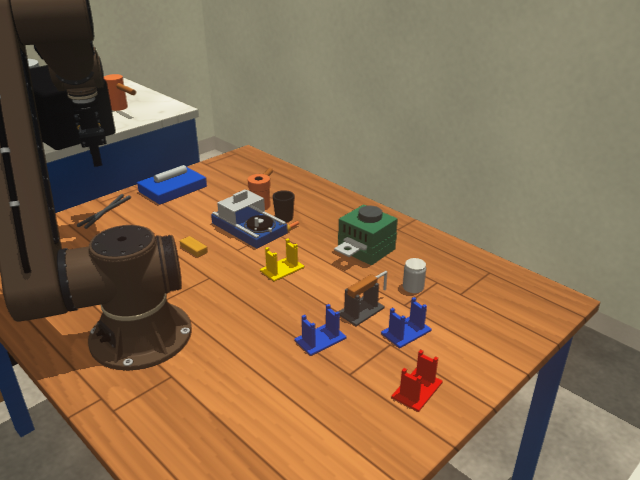

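The top view shows the dark rest with the hook at (392,255). The look-alikes are yellow (277,266), blue (448,247), blue (398,317) and red (510,302). Only the dark one carries the hook and isn't coloured. The console is at (178,236), and the air box at (315,158) with its slide hole at (317,198). I'll fit the geometry and confirm with one crop.

Run:
```python
from h import *
np.set_printoptions(precision=1,suppress=True)
def rect(P,n):
    r=cv2.minAreaRect(P[:,:2].astype(np.float32)); print(n,len(P),'c',np.array(r[0]),'sz',np.array(r[1]),'ang',round(r[2],1),'z',np.median(P[:,2]))
for c in ('top','side'):
    d=cam(c); C=cloud(d); P=C.reshape(-1,3); rgb=d['color'].reshape(-1,3).astype(int); h=cv2.cvtColor(d['color'],cv2.COLOR_RGB2HSV).reshape(-1,3).astype(int)
    ok=d['z_map'].ravel()>0
    def sel(x0,x1,y0,y1,z0,z1): return ok&(P[:,0]>x0)&(P[:,0]<x1)&(P[:,1]>y0)&(P[:,1]<y1)&(P[:,2]>z0)&(P[:,2]<z1)
    print(c)
    rect(P[sel(580,800,-230,-50,104,114)],'airbox top')
    rect(P[sel(560,640,-200,-80,44,56)],'tongue')
    a=sel(380,600,-380,-280,84,98); rect(P[a],'handle')
    a=sel(505,600,-380,-280,72,90); rect(P[a],'rod');Q=P[a]
    if len(Q)>3: print(np.median(Q,0))
    rect(P[sel(380,560,-390,-270,4,12)],'restbase')
    rect(P[sel(420,620,80,340,86,96)],'hood')
    rect(P[sel(420,620,80,340,104,122)],'tab')
    rect(P[sel(440,620,60,340,30,40)],'console')
    rect(P[sel(440,620,60,340,8,96)],'consoleall')
    rect(P[sel(440,620,60,200,60,82)],'peg')
    rect(P[sel(440,620,60,200,46,52)],'disc')
    if c=='top':
        a=d['color'][200:270,125:230,::-1]; b=d['color'][120:290,280:440,::-1]
        A=cv2.resize(a,(790,527),interpolation=cv2.INTER_CUBIC); 
        cv2.imwrite('pics/c1.png',A); B=cv2.resize(b,None,fx=3.5,fy=3.5,interpolation=cv2.INTER_CUBIC); cv2.imwrite('pics/c2.png',B)
```

```text
top
airbox top 1816 c [ 695.4 -132.5] sz [121.9 129.8] ang 3.4 z 110.98986627570135
tongue 562 c [ 608.4 -142.7] sz [ 64.8 118.3] ang 3.7 z 51.17261923442534
handle 463 c [ 485.6 -316.2] sz [138.  36.] ang 5.1 z 92.26779121763511
rod 65 c [ 531.  -324.3] sz [18.5 48.4] ang 87.1 z 85.38831356912556
[ 533.5 -322.2   85.4]
restbase 786 c [ 470.1 -330. ] sz [177.1 119.5] ang 0.0 z 7.843751668000186
hood 1665 c [540.5 239.4] sz [159.6 151.7] ang 1.1 z 91.4022530557658
tab 232 c [567.1 272.1] sz [149.9  42.7] ang 33.0 z 110.80406370282773
console 1406 c [538.5 216.1] sz [162.7 225.2] ang 1.1 z 36.93348012126664
consoleall 5088 c [538.5 206.7] sz [164.3 244.6] ang 0.5 z 48.472597465521616
peg 54 c [553.5 167.3] sz [130.1  31.9] ang 12.1 z 75.28772225408103
disc 661 c [541.1 152. ] sz [154.8  94.6] ang 0.3 z 49.59173402432776
side
airbox top 628 c [ 691.3 -134.8] sz [126.3 142.8] ang 6.3 z 110.35459537508738
tongue 306 c [ 604.3 -140.9] sz [ 71.3 116.9] ang 0.0 z 50.759926806618445
handle 286 c [ 480.6 -323.4] sz [136.   34.4] ang 5.1 z 91.2865336869185
rod 43 c [ 528.8 -327.1] sz [43.2 10.5] ang 1.3 z 84.65658206487066
[ 535.1 -327.4   84.7]
restbase 489 c [ 474.6 -336.1] sz [115.4 181.2] ang 80.8 z 7.9772684523812964
hood 450 c [536.8 240.9] sz [172.2 164.2] ang 88.3 z 91.51207067340187
tab 120 c [563.9 264.2] sz [149.5  50. ] ang 30.5 z 110.94695773508201
console 662 c [535.1 208.5] sz [230.3 171.1] ang 88.9 z 36.48849472407687
consoleall 2674 c [533.6 200. ] sz [172.7 250. ] ang 0.1 z 42.576990940528574
peg 78 c [557.4 152.2] sz [139.7  44.9] ang 22.0 z 71.00405461738838
disc 218 c [537.1 148.2] sz [164.1 103.2] ang 0.2 z 49.13579015178875
```

View pics/c1.png

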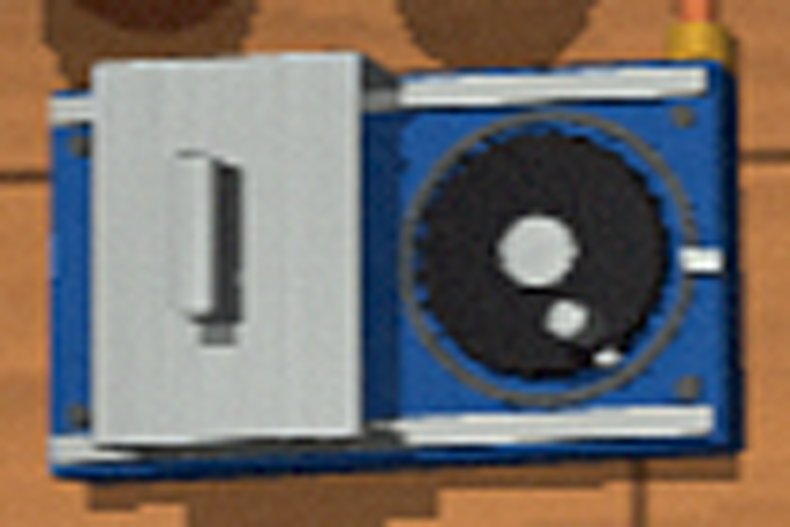

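View pics/c2.png

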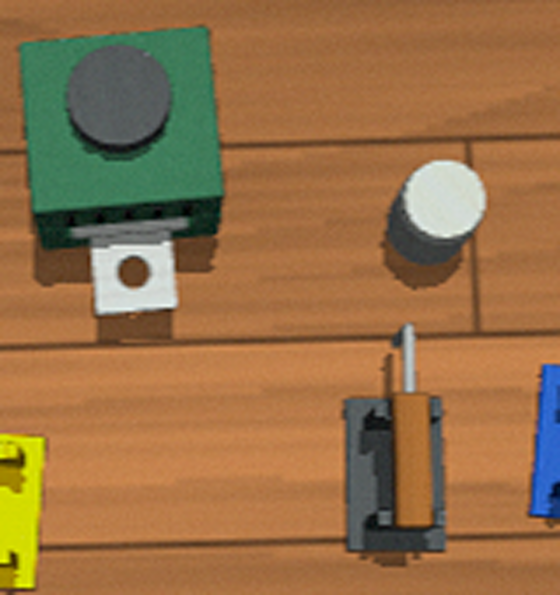

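The first crop shows the knob with its nose at (607,357) and the aluminium index tab at (700,260), which is the console's -y side. The knob therefore turns about 55–60° anticlockwise. The second crop confirms the dark rest and hook (handle at (412,460)), and the slide hole at (134,271). Next I'll refine with colour masks.

Run:
```python
from h import *
np.set_printoptions(precision=1,suppress=True)
def rect(P,n):
    P=P[(np.abs(P-np.median(P,0))<250).all(1)]
    r=cv2.minAreaRect(P[:,:2].astype(np.float32)); print(n,len(P),'c',np.array(r[0]),'sz',np.array(r[1]),'ang',round(r[2],1),'mean',P.mean(0))
    q=P[:,:2]-P[:,:2].mean(0); w,v=np.linalg.eigh(q.T@q); print('   pca',np.degrees(np.arctan2(v[1,1],v[0,1])))
for c in ('top','side'):
    d=cam(c); P=cloud(d).reshape(-1,3); h=cv2.cvtColor(d['color'],cv2.COLOR_RGB2HSV).reshape(-1,3).astype(int); H,S,V=h.T
    def sel(x0,x1,y0,y1,z0,z1,m): return P[(d['z_map'].ravel()>0)&(P[:,0]>x0)&(P[:,0]<x1)&(P[:,1]>y0)&(P[:,1]<y1)&(P[:,2]>z0)&(P[:,2]<z1)&m]
    print(c)
    rect(sel(380,600,-360,-280,87,97,(S>120)),'handle')
    rect(sel(490,600,-360,-280,76,92,(S<90)),'rod')
    rect(sel(380,560,-390,-270,4,12,S<90),'restbase')
    rect(sel(440,620,60,340,31,40,(H>100)&(H<125)&(S>150)),'console')
    rect(sel(420,620,180,300,88,94,S<60),'hood')
    rect(sel(480,575,180,300,112,122,S<60),'tab')
    rect(sel(480,575,100,200,72,80,S<60),'peg')
    rect(sel(475,620,90,200,45,53,V<70),'disc')
    rect(sel(560,640,-200,-80,46,54,(S<60)&(V>120)),'tongue')
    if c=='top':
        # 2D details at known heights
        off=(125,200); s=790/105
        for n,u,v,z in(('hub',538,250,52),('disc',543,257,49),('nose',607,357,45),('peg',566,318,77),('tabL',684,258,47),('tabR',722,262,47)): print(n,atz(d,(off[0]+u/s,off[1]+v/s),z))
```

```text
top
handle 391 c [ 462.1 -320.5] sz [24.1 89.2] ang 87.5 mean [ 461.8 -320.4   92.8]
   pca 178.55893203475247
rod 97 c [ 523.7 -321.9] sz [43.7 64.4] ang 88.9 mean [ 519.6 -321.    83.6]
   pca 174.55402571758907
restbase 542 c [ 469.5 -322.2] sz [ 70.3 124.1] ang 89.1 mean [ 454.  -312.6    8.7]
   pca -170.00536014563804
console 1060 c [522.2 214. ] sz [130.3 221.4] ang 1.2 mean [515.8 193.7  36.5]
   pca 93.92393948874255
hood 1368 c [537.6 236.6] sz [153.9 108.2] ang 1.0 mean [520.8 247.1  91.4]
   pca -179.4885232919035
tab 113 c [522.2 247.1] sz [12.5 49.3] ang 89.4 mean [521.1 246.9 118.2]
   pca -179.77050042132024
peg 22 c [498.2 144.6] sz [11.5 10.5] ang 20.5 mean [497.7 144.4  76.7]
   pca 74.56985033480623
disc 639 c [551.5 163.4] sz [134.7  78.2] ang 6.0 mean [525.4 160.7  49.7]
   pca -169.43503549341966
tongue 333 c [ 607.7 -140.7] sz [63.1 69.1] ang 4.4 mean [ 600.2 -139.1   50.8]
   pca 111.70035817364703
hub [522.7 158.7  52. ]
disc [520.8 157.9  49. ]
nose [488.  137.8  45. ]
peg [497.  142.9  77. ]
tabL [519.5 112.3  47. ]
tabR [517.8  99.9  47. ]
side
handle 223
[... 218 characters left out ...]
456.9 -321.5] sz [ 83.2 114.1] ang 82.3 mean [ 451.1 -333.7    8.3]
   pca 172.8224811486649
console 56 c [521.2 154.7] sz [110.7  98.1] ang 89.2 mean [517.2 127.   37. ]
   pca 125.6485993338527
hood 305 c [518.  243.4] sz [ 87.2 125.2] ang 89.7 mean [514.1 237.1  91.3]
   pca 168.2265278595112
tab 44 c [520.6 244.6] sz [55.3 19.8] ang 1.2 mean [517.8 243.2 117.4]
   pca -177.982077457951
peg 12 c [526.2 166.1] sz [109.9  11. ] ang 41.2 mean [501.9 143.8  76.5]
   pca -141.15379781070914
disc 200 c [551.  161.9] sz [139.8  78.4] ang 10.9 mean [526.7 154.3  49.4]
   pca -165.061522460029
tongue 140 c [ 597.8 -141.1] sz [62.3 55.9] ang 88.7 mean [ 596.8 -140.1   50.6]
   pca 72.84563998871894
```

```bash
cat >> h.py <<'E'
def tool(x,y,z,yawdeg,s=None):
    from scipy.spatial.transform import Rotation as Ro
    s=s or state(); r=Ro.from_euler('xyz',s['tcp_rot']).as_matrix()
    yaw=np.arctan2(r[1,0],r[0,0]); dy=(np.radians(yawdeg)-yaw+np.pi)%(2*np.pi)-np.pi
    return (r.T@(np.array([x,y,z])-s['eef_pos'])/1000).round(4).tolist(), round(-dy,4)
E
python3 - <<'E'
from h import *
s=state(); print(s['t'],s['tcp_rot'].tolist(),s['eef_pos'].tolist())
print(tool(480,330,230,178.4,s),tool(560,60,230,178.4,s),tool(470,-322.5,200,178.4,s))
E
```

```text
1.8 [3.1414592167727817, 1.0282300027864011e-05, 2.76684976207224] [228.7723246448308, 581.6503642034569, 214.68062309514409]
([-0.3259, -0.1422, -0.0153], np.float64(-0.3468)) ([-0.4992, -0.3642, -0.0154], np.float64(-0.3468)) ([-0.5554, -0.7531, 0.0146], np.float64(-0.3468))
```

Call:
step_arm(
  increments=[
    {"slide": [-0.05, -0.02, -0.003], "roll": -0.07},
    {"slide": [-0.105, -0.045, -0.006], "roll": -0.14},
    {"slide": [-0.16, -0.07, -0.009], "roll": -0.21},
    {"slide": [-0.215, -0.095, -0.012], "roll": -0.28},
    {"slide": [-0.27, -0.12, -0.015], "roll": -0.347},
  ],
  fingers=0.8,
)

```text
t: 2.42
eef_pos: [437.3, 369.6, 230.0]
tcp_rot: [3.141, 0.0, 3.116]
ft_force: [0.6, 0.3, 0.7]
opening: 0.798
grip_force: 0.0
```

Call:
step_arm(
  increments=[
    {"slide": [-0.03, -0.053, 0]},
    {"slide": [-0.06, -0.107, 0]},
    {"slide": [-0.08, -0.16, 0]},
    {"slide": [-0.09, -0.215, 0]},
    {"slide": [-0.09, -0.27, 0]},
  ],
)

```text
invalid input at $.increments[0]: expected keys slide, roll
```

Call:
step_arm(
  increments=[
    {"slide": [0.0, -0.06, 0]},
    {"slide": [0.01, -0.12, 0]},
    {"slide": [0.025, -0.18, 0]},
    {"slide": [0.04, -0.24, 0]},
    {"slide": [0.055, -0.3, 0.02]},
  ],
)

```text
invalid input at $.increments[0]: expected keys slide, roll
```

Run:
```python
from h import *
s=state(); print(s['t'],s['tcp_rot'].tolist(),s['eef_pos'].tolist(),s['joints'],s['ft_force'])
print(tool(470,-322.5,170,178.4,s),tool(470,-322.5,60,178.4,s))
```

```text
2.425 [3.141199655187118, 0.00035509613918360827, 3.1161218521654153] [437.29668820298957, 369.6290570854444, 229.95290689285306] [ 5.86331441e-01  4.00633780e-01  1.67118367e+00  1.34307591e-04
  1.06925880e+00 -9.59058695e-01] [0.63429472 0.31119472 0.72389598]
([-0.0503, -0.6911, 0.0597], np.float64(0.0025)) ([-0.0503, -0.6911, 0.1697], np.float64(0.0025))
```

Call:
step_arm(
  increments=[
    {"slide": [-0.03, -0.053, 0], "roll": 0},
    {"slide": [-0.06, -0.107, 0], "roll": 0},
    {"slide": [-0.08, -0.16, 0], "roll": 0},
    {"slide": [-0.09, -0.215, 0], "roll": 0},
    {"slide": [-0.09, -0.27, 0], "roll": 0},
  ],
)

```text
t: 3.05
eef_pos: [519.0, 96.8, 229.6]
tcp_rot: [3.142, 0.0, 3.114]
ft_force: [1.1, 0.3, -0.3]
opening: 0.799
grip_force: 0.0
```

Call:
step_arm(
  increments=[
    {"slide": [0.0, -0.06, 0], "roll": 0},
    {"slide": [0.01, -0.12, 0], "roll": 0},
    {"slide": [0.025, -0.18, 0], "roll": 0},
    {"slide": [0.04, -0.24, 0], "roll": 0},
    {"slide": [0.055, -0.3, 0.02], "roll": 0},
  ],
)

```text
t: 3.68
eef_pos: [455.7, -199.6, 211.3]
tcp_rot: [-3.14, 0.003, 3.114]
ft_force: [0.6, -0.1, 1.0]
opening: 0.8
grip_force: 0.0
```

Run:
```python
from h import *
np.set_printoptions(precision=3,suppress=True)
s=state(); print(s['t'],s['tcp_rot'],s['eef_pos'],s['joints'],s['ft_force'])
print(tool(470,-322.5,170,178.4,s),tool(470,-322.5,60,178.4,s))
```

```text
3.675 [-3.14   0.003  3.114] [ 455.7   -199.563  211.319] [-0.546  0.313  1.871  0.     0.954 -2.089] [ 0.587 -0.103  1.022]
([-0.0176, -0.1224, 0.0416], np.float64(0.0001)) ([-0.0173, -0.1223, 0.1516], np.float64(0.0001))
```

Call:
step_arm(
  increments=[
    {"slide": [-0.008, -0.055, 0.01], "roll": 0},
    {"slide": [-0.016, -0.11, 0.03], "roll": 0},
    {"slide": [-0.017, -0.122, 0.06], "roll": 0},
    {"slide": [-0.017, -0.122, 0.1], "roll": 0},
    {"slide": [-0.017, -0.122, 0.12], "roll": 0},
  ],
  fingers=0.7,
)

```text
t: 4.3
eef_pos: [468.9, -319.6, 88.4]
tcp_rot: [3.14, -0.002, 3.113]
ft_force: [-0.6, 0.1, 0.5]
opening: 0.7
grip_force: 0.0
```

Run:
```python
from h import *
np.set_printoptions(precision=3,suppress=True)
s=state(); print(s['t'],s['tcp_rot'],s['eef_pos'],s['joints'],s['ft_force'])
print(tool(470,-322.5,60,178.4,s))
d=cam('side'); save(d,'g1.png',(290,180,450,340),3.7)
```

```text
4.3 [ 3.14  -0.002  3.113] [ 468.852 -319.614   88.402] [-0.715  0.569  1.825  0.     0.75  -2.257] [-0.562  0.091  0.453]
([-0.0013, -0.0029, 0.0284], np.float64(-0.0005))
```

View pics/g1.png

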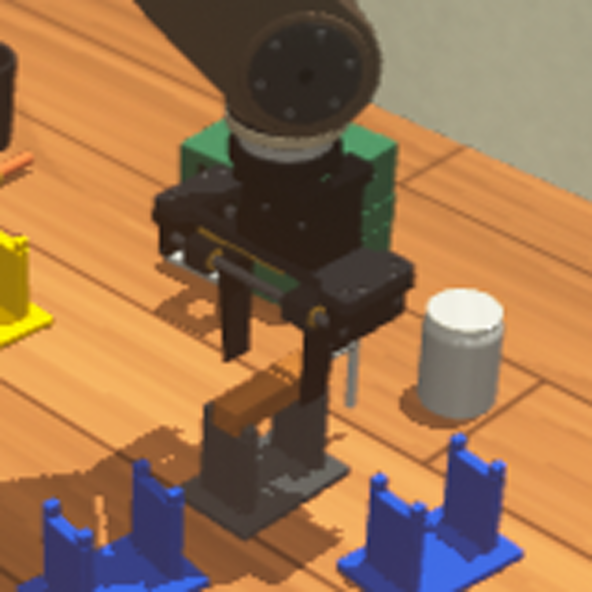

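The fingers straddle the handle (crop centre ~(265,390)) with the rest clear, so I'll descend and grip.

Call:
step_arm(
  increments=[
    {"slide": [0, 0, 0.015], "roll": 0},
    {"slide": [0, 0, 0.029], "roll": 0},
    {"slide": [0, 0, 0.029], "roll": 0},
  ],
)

```text
t: 4.72
eef_pos: [469.3, -319.5, 60.7]
tcp_rot: [3.141, -0.001, 3.114]
ft_force: [-0.2, -0.4, 0.2]
opening: 0.699
grip_force: 0.0
```

Call:
step_arm(
  increments=[
    {"slide": [0, 0, 0], "roll": 0},
    {"slide": [0, 0, 0], "roll": 0},
    {"slide": [0, 0, 0], "roll": 0},
    {"slide": [0, 0, 0], "roll": 0},
    {"slide": [0, 0, 0], "roll": 0},
  ],
  fingers=0,
)

```text
t: 5.35
eef_pos: [469.6, -320.0, 61.5]
tcp_rot: [-3.141, 0.0, 3.114]
ft_force: [-0.2, -1.3, 0.8]
opening: 0.248
grip_force: 30.0
```

Call:
step_arm(
  increments=[
    {"slide": [0, 0, -0.025], "roll": 0},
    {"slide": [0, 0, -0.05], "roll": 0},
    {"slide": [-0.01, 0.05, -0.05], "roll": 0},
    {"slide": [-0.02, 0.1, -0.05], "roll": 0},
    {"slide": [-0.035, 0.145, -0.05], "roll": 0},
  ],
)

```text
t: 5.98
eef_pos: [508.4, -174.2, 111.4]
tcp_rot: [3.141, -0.0, 3.113]
ft_force: [0.7, 0.2, -1.8]
opening: 0.25
grip_force: 30.0
```

Call:
step_arm(
  increments=[
    {"slide": [-0.005, 0.025, 0], "roll": 0},
    {"slide": [-0.01, 0.041, 0], "roll": 0},
    {"slide": [-0.01, 0.041, 0], "roll": 0},
  ],
)

```text
t: 6.35
eef_pos: [519.9, -134.6, 111.3]
tcp_rot: [3.142, -0.0, 3.115]
ft_force: [0.4, -0.2, -1.2]
opening: 0.25
grip_force: 30.0
```

Run:
```python
from h import *
np.set_printoptions(precision=2,suppress=True)
s=state(); print(s['t'],s['tcp_rot'],s['eef_pos'],s['ft_force'])
for c in('top','side'):
    d=cam(c)
    for n,z in (('hook_tip',72),('slide_hole',50)):
        for m in mark_of(c,n)[:2]: print(c,n,np.array(m['uv']),round(m['confidence'],2),atz(d,m['uv'],z))
    C=cloud(d); P=C.reshape(-1,3); S=cv2.cvtColor(d['color'],cv2.COLOR_RGB2HSV).reshape(-1,3)[:,1]
    a=(P[:,0]>570)&(P[:,0]<630)&(P[:,1]>-165)&(P[:,1]<-115)&(S<90)
    for z0,z1 in((55,120),): 
        q=P[a&(P[:,2]>z0)&(P[:,2]<z1)]; q=q[q[:,0].argsort()]; print(len(q)); print(q[-8:]); print(q.mean(0) if len(q) else '')
    if c=='top':a=d['color'][150:240,270:370,::-1]
    else: b=d['color'][200:290,310:410,::-1]
cv2.imwrite('pics/g2.png',cv2.resize(np.hstack([a,b]),None,fx=4,fy=4,interpolation=cv2.INTER_CUBIC))
```

```text
6.35 [ 3.14 -0.    3.12] [ 519.85 -134.62  111.33] [ 0.41 -0.18 -1.19]
0
[]

side hook_tip [346.7 242.2] 0.5 [ 597.44 -141.68   72.  ]
side slide_hole [346.9 247.8] 0.87 [ 601.5  -139.36   50.  ]
side slide_hole [412.6 286.8] 0.25 [ 584.88 -392.24   50.  ]
48
[[ 625.   -153.41   55.44]
 [ 626.06 -142.76  101.29]
 [ 627.77 -125.87   89.99]
 [ 628.66 -129.34   80.9 ]
 [ 628.68 -152.48   90.88]
 [ 628.78 -145.     80.83]
 [ 629.07 -148.87   75.59]
 [ 629.97 -119.87   89.9 ]]
[ 603.54 -139.65   92.78]Traceback (most recent call last):
  File "<stdin>", line 14, in <module>
    return _nx.concatenate(arrs, 0, dtype=dtype, casting=casting)
           ~~~~~~~~~~~~~~~^^^^^^^^^^^^^^^^^^^^^^^^^^^^^^^^^^^^^^^
ValueError: all the input arrays must have same number of dimensions, but the array at index 0 has 1 dimension(s) and the array at index 1 has 3 dimension(s)
```

Run:
```python
from h import *
d=cam('side'); save(d,'g2.png',(305,200,395,270),8)
for P in((601.5,-137,50),(601.3,-139,50)): print(proj(d,P))
```

```text
(np.float64(346.30666901818284), np.float64(247.48974849068998))
(np.float64(346.76278105127244), np.float64(247.77907310572206))
```

View pics/g2.png

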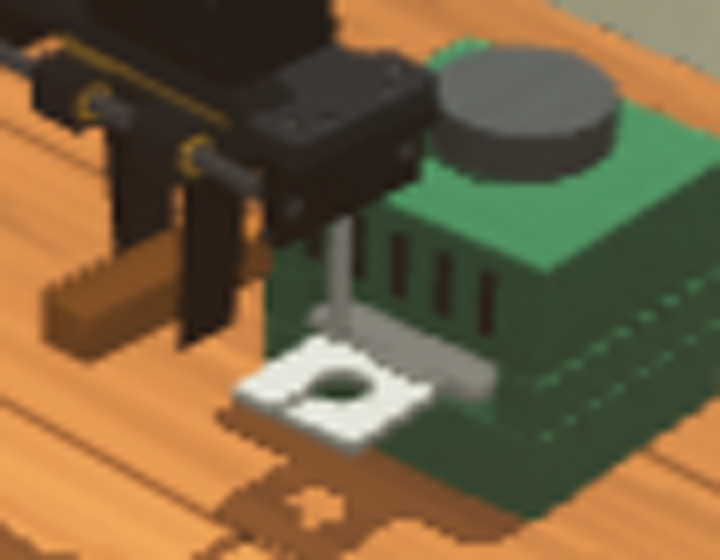

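The rod's tip, at crop (340,338), hangs right above the hole at crop (341,384). I'll nudge 1–2 mm and lower it.

Call:
step_arm(
  increments=[
    {"slide": [-0.001, 0.001, 0.01], "roll": 0},
    {"slide": [-0.001, 0.001, 0.018], "roll": 0},
    {"slide": [-0.001, 0.001, 0.024], "roll": 0},
    {"slide": [-0.001, 0.001, 0.028], "roll": 0},
    {"slide": [-0.001, 0.001, 0.028], "roll": 0},
  ],
)

```text
t: 7.32
eef_pos: [520.6, -134.0, 83.1]
tcp_rot: [3.141, -0.0, 3.114]
ft_force: [0.2, 0.0, -1.9]
opening: 0.248
grip_force: 30.0
```

Call:
step_arm(
  increments=[
    {"slide": [0, 0, 0.006], "roll": 0},
    {"slide": [0, 0, 0.012], "roll": 0},
    {"slide": [0.004, 0, 0.012], "roll": 0},
    {"slide": [0.008, -0.001, 0.012], "roll": 0},
    {"slide": [0.012, -0.001, 0.012], "roll": 0},
  ],
)

```text
t: 7.95
eef_pos: [508.8, -135.0, 71.6]
tcp_rot: [-3.141, 0.001, 3.114]
ft_force: [2.3, -1.7, -3.3]
opening: 0.247
grip_force: 30.0
```

Call:
step_arm(
  increments=[
    {"slide": [0.005, 0, 0], "roll": 0},
    {"slide": [0.01, -0.001, 0], "roll": 0},
    {"slide": [0.015, -0.001, 0], "roll": 0},
    {"slide": [0.02, -0.002, 0], "roll": 0},
    {"slide": [0.025, -0.002, 0], "roll": 0},
  ],
)

```text
t: 8.57
eef_pos: [483.4, -136.2, 71.5]
tcp_rot: [-3.141, 0.001, 3.114]
ft_force: [2.3, -3.8, -1.2]
opening: 0.246
grip_force: 30.0
```

Call:
step_arm(
  increments=[
    {"slide": [0.003, -0.001, 0], "roll": 0},
    {"slide": [0.006, -0.002, 0], "roll": 0},
    {"slide": [0.008, -0.002, 0], "roll": 0},
    {"slide": [0.01, -0.002, 0], "roll": 0},
    {"slide": [0.012, -0.003, 0], "roll": 0},
  ],
)

```text
t: 9.2
eef_pos: [471.3, -138.6, 71.3]
tcp_rot: [3.141, -0.0, 3.114]
ft_force: [2.9, 0.4, -1.6]
opening: 0.247
grip_force: 30.0
```

Call:
step_arm(
  increments=[
    {"slide": [0.0015, 0, 0], "roll": 0},
    {"slide": [0.003, 0, 0], "roll": 0},
    {"slide": [0.0045, 0, 0], "roll": 0},
    {"slide": [0.0045, 0, 0], "roll": 0},
  ],
)

```text
t: 9.7
eef_pos: [466.9, -138.6, 71.4]
tcp_rot: [3.141, -0.0, 3.114]
ft_force: [1.2, -0.6, -1.1]
opening: 0.248
grip_force: 30.0
```

Call:
step_arm(
  increments=[
    {"slide": [0.0015, 0, 0], "roll": 0},
    {"slide": [0.003, 0, 0], "roll": 0},
    {"slide": [0.004, 0, 0], "roll": 0},
    {"slide": [0.004, 0, 0], "roll": 0},
  ],
)

```text
t: 10.2
eef_pos: [465.5, -139.1, 71.6]
tcp_rot: [-3.14, 0.005, 3.114]
ft_force: [15.4, 1.0, -8.9]
opening: 0.249
grip_force: 30.0
```

Run:
```python
from h import *
np.set_printoptions(precision=2,suppress=True)
d=cam('side')
for n,z in (('slide_hole',50),('hook_tip',34)):
    for m in mark_of('side',n)[:1]: print(n,m['confidence'],atz(d,m['uv'],z))
```

```text
slide_hole 0.71 [ 551.82 -148.05   50.  ]
hook_tip 0.64 [ 543.86 -145.34   34.  ]
```

Call:
step_arm(
  increments=[
    {"slide": [-0.004, 0, 0], "roll": 0},
    {"slide": [-0.009, 0, 0], "roll": 0},
    {"slide": [-0.009, 0, 0], "roll": 0},
    {"slide": [-0.009, 0, -0.01], "roll": 0},
    {"slide": [-0.009, 0, -0.025], "roll": 0},
  ],
)

```text
t: 10.98
eef_pos: [471.8, -138.7, 97.1]
tcp_rot: [3.141, -0.001, 3.114]
ft_force: [0.6, 0.7, -0.8]
opening: 0.248
grip_force: 30.0
```

Call:
step_arm(
  increments=[
    {"slide": [0, 0, -0.025], "roll": 0},
    {"slide": [0, -0.045, -0.025], "roll": 0},
    {"slide": [-0.001, -0.1, -0.025], "roll": 0},
    {"slide": [-0.002, -0.155, -0.025], "roll": 0},
    {"slide": [-0.0025, -0.181, -0.025], "roll": 0},
  ],
)

```text
t: 11.6
eef_pos: [469.2, -322.3, 122.4]
tcp_rot: [-3.141, 0.001, 3.112]
ft_force: [0.7, 0.3, -1.7]
opening: 0.251
grip_force: 30.0
```

Call:
step_arm(
  increments=[
    {"slide": [0, 0, 0.01], "roll": 0},
    {"slide": [0, 0, 0.01], "roll": 0},
  ],
)

```text
t: 11.85
eef_pos: [469.0, -318.3, 110.8]
tcp_rot: [3.14, -0.002, 3.114]
ft_force: [0.8, 0.5, -1.8]
opening: 0.25
grip_force: 30.0
```

Run:
```python
from h import *
np.set_printoptions(precision=2,suppress=True)
s=state(); print(s['t'],s['tcp_rot'],s['eef_pos'],s['ft_force']); print(tool(469.6,-320,61.5,178.4,s))
d=cam('top')
for n,z in (('slide_hole',50),):
    for m in mark_of('top',n)[:1]: print(n,m['confidence'],atz(d,m['uv'],z))
P=cloud(d).reshape(-1,3); S=cv2.cvtColor(d['color'],cv2.COLOR_RGB2HSV).reshape(-1,3)[:,1]
q=P[(P[:,0]>560)&(P[:,0]<640)&(P[:,1]>-190)&(P[:,1]<-100)&(abs(P[:,2]-50)<5)&(S<60)]
d=cam('side'); save(d,'g3.png',(320,220,430,330),7)
```

```text
11.85 [ 3.14 -0.    3.11] [ 469.02 -318.26  110.76] [ 0.75  0.49 -1.81]
([-0.0007, -0.0018, 0.0493], np.float64(0.0005))
slide_hole 0.55 [ 557.97 -145.38   50.  ]
```

View pics/g3.png

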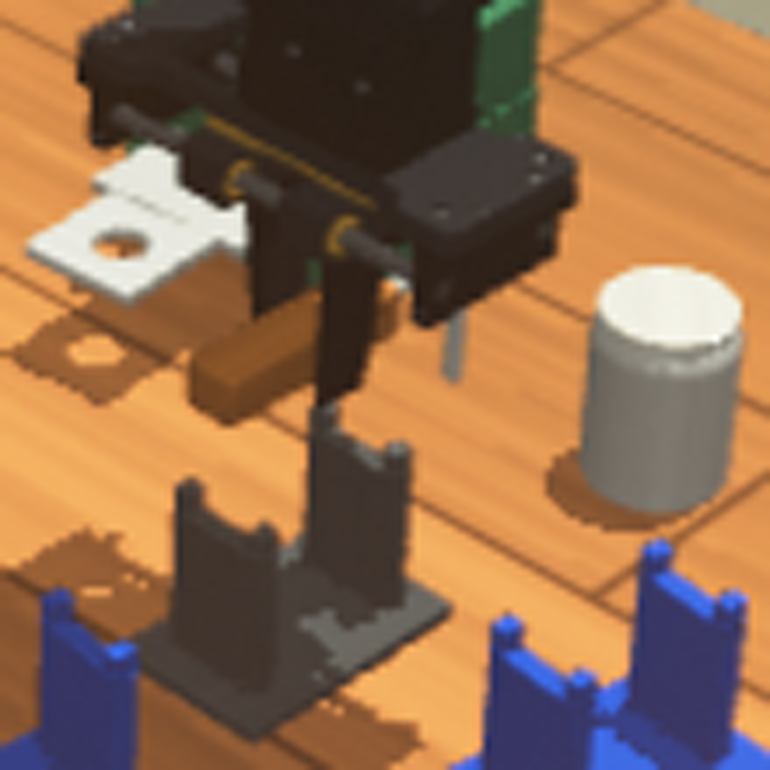

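The slide's tongue is fully out (hole at crop (120,242)), and the hook hangs level over its rest. Lowering.

Call:
step_arm(
  increments=[
    {"slide": [0, -0.001, 0.015], "roll": 0},
    {"slide": [0, -0.001, 0.027], "roll": 0},
    {"slide": [0, -0.001, 0.027], "roll": 0},
  ],
)

```text
t: 12.38
eef_pos: [469.0, -320.3, 83.0]
tcp_rot: [3.14, -0.002, 3.114]
ft_force: [0.2, -0.5, -1.6]
opening: 0.25
grip_force: 30.0
```

Call:
step_arm(
  increments=[
    {"slide": [0, 0, 0.006], "roll": 0},
    {"slide": [0, 0, 0.012], "roll": 0},
    {"slide": [0, 0, 0.017], "roll": 0},
    {"slide": [0, 0, 0.02], "roll": 0},
    {"slide": [0, 0, 0.021], "roll": 0},
  ],
)

```text
t: 13.0
eef_pos: [469.4, -320.8, 63.2]
tcp_rot: [3.141, -0.0, 3.114]
ft_force: [0.4, 0.3, -1.6]
opening: 0.251
grip_force: 30.0
```

Call:
step_arm(
  increments=[
    {"slide": [0, 0, 0.001], "roll": 0},
    {"slide": [0, 0, 0.002], "roll": 0},
    {"slide": [0, 0, 0.002], "roll": 0},
  ],
)

```text
t: 13.38
eef_pos: [469.5, -320.8, 61.5]
tcp_rot: [-3.141, 0.0, 3.114]
ft_force: [-1.6, -0.0, -0.3]
opening: 0.246
grip_force: 30.0
```

Contact: the weight is on the rest. I'll open to 0.6 and lift straight up.

Call:
step_arm(
  increments=[
    {"slide": [0, 0, 0], "roll": 0},
    {"slide": [0, 0, 0], "roll": 0},
    {"slide": [0, 0, 0], "roll": 0},
  ],
  fingers=0.6,
)

```text
t: 13.75
eef_pos: [469.5, -320.8, 61.4]
tcp_rot: [3.142, 0.0, 3.114]
ft_force: [-0.3, 0.0, 0.8]
opening: 0.507
grip_force: 0.0
```

Call:
step_arm(
  increments=[
    {"slide": [0, 0, -0.02], "roll": 0},
    {"slide": [0, 0, -0.06], "roll": 0},
    {"slide": [0, 0, -0.115], "roll": 0},
    {"slide": [-0.01, 0.05, -0.14], "roll": 0},
    {"slide": [-0.02, 0.11, -0.14], "roll": 0},
  ],
)

```text
t: 14.38
eef_pos: [493.3, -211.1, 203.4]
tcp_rot: [-3.14, 0.004, 3.112]
ft_force: [1.0, 0.2, -1.4]
opening: 0.602
grip_force: 0.0
```

Call:
step_arm(
  increments=[
    {"slide": [0, 0.06, 0], "roll": 0},
    {"slide": [-0.02, 0.12, 0], "roll": 0},
    {"slide": [-0.04, 0.175, 0], "roll": 0},
    {"slide": [-0.05, 0.2, 0], "roll": 0},
    {"slide": [-0.05, 0.2, 0], "roll": 0},
  ],
  fingers=0,
)

```text
t: 15.0
eef_pos: [548.4, -11.2, 201.3]
tcp_rot: [3.141, -0.0, 3.117]
ft_force: [0.0, -0.5, -0.2]
opening: 0.131
grip_force: 0.0
```

Run:
```python
from h import *
np.set_printoptions(precision=2,suppress=True)
s=state(); print(s['t'],s['tcp_rot'],s['eef_pos'],s['joints'],s['opening'])
d=cam('top')
for n,z in (('slide_hole',50),('knob_nose',45),('knob_peg',77),('mark',45)):
    for m in mark_of('top',n)[:1]: print(n,m['confidence'],atz(d,m['uv'],z))
P=cloud(d).reshape(-1,3); S=cv2.cvtColor(d['color'],cv2.COLOR_RGB2HSV).reshape(-1,3)[:,1]
q=P[(P[:,0]>380)&(P[:,0]<600)&(P[:,1]>-360)&(P[:,1]<-280)&(abs(P[:,2]-92)<5)&(S>120)]
print(q.mean(0),cv2.minAreaRect(q[:,:2].astype(np.float32)))
a=d['color'][200:270,125:230,::-1]; b=d['color'][180:290,290:440,::-1]
A=cv2.resize(a,(500,333),interpolation=cv2.INTER_CUBIC); B=cv2.resize(b,(300,220),interpolation=cv2.INTER_CUBIC)
im=np.zeros((333,800,3),np.uint8); im[:,:500]=A; im[:220,500:]=B; cv2.imwrite('pics/g4.png',im)
```

```text
15.0 [ 3.14 -0.    3.12] [548.35 -11.24 201.25] [-0.14  0.4   1.76  0.    0.98 -1.69] 0.13082676163407278
slide_hole 0.57 [ 560.86 -139.83   50.  ]
knob_nose 0.3 [629.14 294.86  45.  ]
knob_peg 0.44 [ 548.94 -146.95   77.  ]
mark 0.73 [ 633.44 -349.17   45.  ]
[ 462.75 -318.88   92.64] ((462.20159912109375, -318.5343017578125), (23.828710556030273, 89.30751037597656), 87.66521453857422)
```

View pics/g4.png

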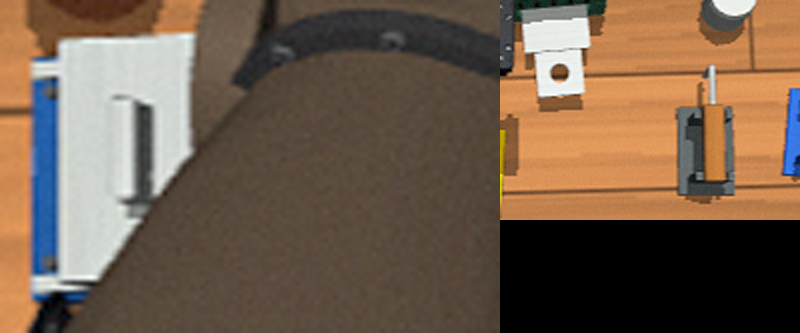

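The hook lies in its rest again (centre 462,-319, yaw unchanged) and the tongue is out; the hole is at panel (559,72). Next is the knob. I'll come over the peg with yaw about 238°, so the fingers straddle it tangentially.

Call:
step_arm(
  increments=[
    {"slide": [0.014, 0.039, 0.01], "roll": -0.18},
    {"slide": [0.028, 0.078, 0.02], "roll": -0.36},
    {"slide": [0.042, 0.118, 0.03], "roll": -0.54},
    {"slide": [0.055, 0.154, 0.04], "roll": -0.72},
    {"slide": [0.055, 0.154, 0.05], "roll": -0.9},
  ],
  fingers=0.4,
)

```text
t: 15.88
eef_pos: [496.6, 143.7, 151.3]
tcp_rot: [3.141, 0.0, -2.262]
ft_force: [-0.2, -0.1, -0.0]
opening: 0.395
grip_force: 0.0
```

Call:
step_arm(
  increments=[
    {"slide": [0, 0, 0.02], "roll": -0.14},
    {"slide": [0, 0, 0.04], "roll": -0.14},
    {"slide": [0, 0, 0.04], "roll": -0.14},
  ],
)

```text
t: 16.25
eef_pos: [496.9, 141.8, 110.6]
tcp_rot: [3.14, -0.001, -2.131]
ft_force: [-0.1, -0.1, -0.2]
opening: 0.403
grip_force: 0.0
```

Run:
```python
from h import *
np.set_printoptions(precision=2,suppress=True)
s=state(); print(s['t'],s['tcp_rot'],s['eef_pos'],s['joints'],s['opening'])
print(tool(497.3,144,60,238,s))
d=cam('top')
P=cloud(d).reshape(-1,3); hs=cv2.cvtColor(d['color'],cv2.COLOR_RGB2HSV).reshape(-1,3).astype(int)
q=P[(P[:,0]>500)&(P[:,0]<640)&(P[:,1]>-200)&(P[:,1]<-100)&(abs(P[:,2]-50.5)<4)&(hs[:,1]<70)&(hs[:,2]>120)]
if len(q): print(len(q),q.min(0),q.max(0))
d=cam('side'); save(d,'g5.png',(210,160,310,250),6)
```

```text
16.25 [ 3.14 -0.   -2.13] [496.91 141.79 110.6 ] [ 0.15  0.48  1.93  0.    0.73 -2.43] 0.4033912257004249
([-0.0022, 0.0008, 0.0506], np.float64(-0.0015))
1029 [ 527.98 -178.89   46.51] [ 639.75 -100.23   54.5 ]
```

View pics/g5.png

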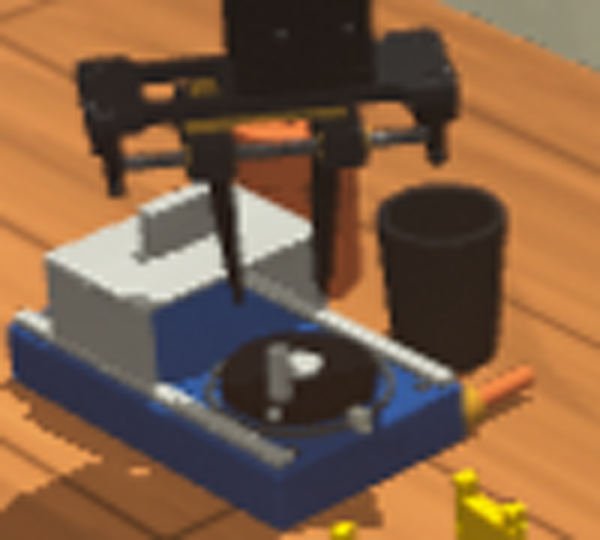

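The tongue's front edge now reads x=528, which is the stop position (635−107). The fingers stand over the peg at crop (278,370), so I'll lower and close loosely.

Call:
step_arm(
  increments=[
    {"slide": [-0.002, 0, 0.02], "roll": 0},
    {"slide": [-0.002, 0, 0.04], "roll": 0},
    {"slide": [-0.002, 0, 0.051], "roll": 0},
    {"slide": [-0.002, 0, 0.051], "roll": 0},
  ],
)

```text
t: 16.85
eef_pos: [498.5, 144.2, 60.5]
tcp_rot: [3.141, -0.0, -2.13]
ft_force: [-0.7, 0.7, 0.2]
opening: 0.403
grip_force: 0.0
```

Call:
step_arm(
  increments=[
    {"slide": [0, 0, 0], "roll": 0},
    {"slide": [0, 0, 0], "roll": 0},
    {"slide": [0, 0, 0], "roll": 0},
  ],
  fingers=0.16,
)

```text
t: 17.23
eef_pos: [498.6, 144.4, 60.8]
tcp_rot: [-3.141, 0.0, -2.129]
ft_force: [-0.7, -0.5, -0.4]
opening: 0.178
grip_force: 0.0
```

Call:
step_arm(
  increments=[
    {"slide": [0.0028, -0.0046, 0], "roll": 0},
    {"slide": [0.0038, -0.0101, 0], "roll": 0},
    {"slide": [0.0037, -0.0157, 0], "roll": 0},
    {"slide": [0.0028, -0.0206, 0], "roll": 0},
    {"slide": [0.001, -0.0253, 0], "roll": 0},
  ],
)

```text
t: 17.85
eef_pos: [519.7, 129.9, 60.3]
tcp_rot: [3.141, -0.0, -2.13]
ft_force: [-2.4, 0.4, 0.4]
opening: 0.161
grip_force: 1.4
```

Run:
```python
from h import *
np.set_printoptions(precision=2,suppress=True)
s=state(); print(s['t'],s['tcp_rot'],s['eef_pos'],s['ft_force'])
d=cam('side')
for n,z in (('knob_nose',45),('knob_peg',77),('mark',45)):
    for m in mark_of('side',n)[:2]: print(n,m['confidence'],np.array(m['uv']),atz(d,m['uv'],z))
a=[262,266,270]
for t in a: print(t,proj(d,(522.6+44*np.cos(np.radians(t)),159+44*np.sin(np.radians(t)),45)))
save(d,'g6.png',(230,195,290,250),10)
```

```text
17.85 [ 3.14 -0.   -2.13] [519.7  129.89  60.28] [-2.39  0.41  0.44]
knob_nose 0.79 [269.  228.5] [518.13 109.34  45.  ]
knob_nose 0.42 [356.5 313.5] [ 401.79 -359.02   45.  ]
knob_peg 0.52 [263.5 216.2] [520.22 135.37  77.  ]
knob_peg 0.28 [273.6 225.3] [505.96  72.09  77.  ]
mark 0.39 [268.4 224.9] [531.06 127.17  45.  ]
262 (np.float64(267.29110618882424), np.float64(227.97322404685522))
266 (np.float64(268.11638254266563), np.float64(227.65302315561632))
270 (np.float64(268.8983632028066), np.float64(227.3064452465964))
```

View pics/g6.png

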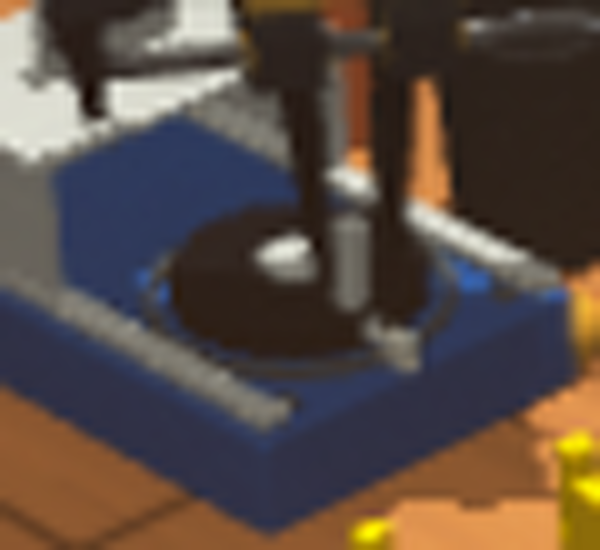

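The picture shows the nose at crop (375,330) just beside the tab at (400,350), with the peg at (350,262), so it's nearly there. I'll release, lift and swing away, so both cameras can measure numerically.

Call:
step_arm(
  increments=[
    {"slide": [0, 0, 0], "roll": 0},
    {"slide": [0, 0, 0], "roll": 0},
    {"slide": [0, 0, -0.03], "roll": 0},
    {"slide": [0, 0, -0.07], "roll": 0},
    {"slide": [0, 0, -0.11], "roll": 0},
  ],
  fingers=0.4,
)

```text
t: 18.68
eef_pos: [519.2, 130.1, 171.6]
tcp_rot: [3.142, 0.0, -2.129]
ft_force: [-0.4, 0.8, 0.0]
opening: 0.399
grip_force: 0.0
```

Call:
step_arm(
  increments=[
    {"slide": [0.05, -0.03, 0], "roll": 0},
    {"slide": [0.1, -0.06, 0], "roll": 0},
    {"slide": [0.15, -0.09, 0], "roll": 0},
    {"slide": [0.2, -0.12, 0], "roll": 0},
    {"slide": [0.25, -0.15, 0], "roll": 0},
  ],
)

```text
t: 19.3
eef_pos: [522.8, -81.5, 160.9]
tcp_rot: [-3.101, -0.074, -2.194]
ft_force: [-0.4, 0.2, 0.1]
opening: 0.4
grip_force: 0.0
```

```bash
cat > knob.py <<'E'
from h import *
np.set_printoptions(precision=2,suppress=True)
ax=np.array([522.6,159])
s=state(); print(s['t'],s['tcp_rot'],s['eef_pos'])
def ang(p): v=p[:2]-ax; return np.degrees(np.arctan2(v[1],v[0]))%360, np.hypot(*v)
for c in('top','side'):
    d=cam(c)
    for n,z in (('knob_nose',45),('knob_peg',77),('mark',45)):
        for m in mark_of(c,n)[:1]: p=atz(d,m['uv'],z); print(c,n,round(m['confidence'],2),p,np.array(ang(p)))
    # polar unwrap on plane z
    for z,rs in((45,(38,42,44)),(47,(46,48,50,52,54,56,58)),(77,(26,28,30,32,34))):
        T=np.arange(236,292,2.); g=cv2.cvtColor(d['color'],cv2.COLOR_RGB2HSV).astype(np.float32); br=g[...,2]-g[...,1]
        row=[]
        for t in T:
            vs=[]
            for r in rs:
                u,v=proj(d,(ax[0]+r*np.cos(np.radians(t)),ax[1]+r*np.sin(np.radians(t)),z)); vs.append(cv2.remap(br,np.float32([[u]]),np.float32([[v]]),cv2.INTER_LINEAR)[0,0])
            row.append(np.mean(vs))
        row=np.array(row); w=np.clip(row-np.percentile(row,60),0,None); print(c,z,'centroid',(w*T).sum()/w.sum(),row.astype(int))
E
python3 knob.py
```

```text
19.3 [-3.1  -0.07 -2.19] [522.81 -81.46 160.93]
top knob_nose 0.54 [ 460.2  -325.46   45.  ] [262.66 488.46]
top knob_peg 0.62 [521.56 129.44  77.  ] [267.98  29.58]
top 45 centroid 246.55077240409364 [  3   3   2   2   2   4   3   0   0   0   4   4   0  -2  -7  -3  -1  -1
  -1  -2  -6  -9 -12 -13  -9 -11 -13  -4]
top 47 centroid 249.61026539638652 [  2   2   1   4   6   0   2   0   1   3   3   2   2   4  -3   0   1  -1
   0   1   0   0  -3  -4   0  -3  -7 -11]
top 77 centroid 281.0783851460133 [ -3  -2  -3  -5  -8 -11  -9  -6  -6  -6  -6  -5  -4  -2  -1   1   4  12
  20  22  24  26  26  26  26  25  26  25]
side knob_nose 0.72 [528.89 114.76  45.  ] [278.09  44.68]
side knob_peg 0.65 [523.76 136.22  77.  ] [272.91  22.8 ]
side mark 0.42 [527.48 113.61  45.  ] [276.14  45.65]
side 45 centroid 267.46256622900046 [-65 -65 -65 -66 -69 -70 -69 -67 -65 -50 -29   0  32  62  83  94  94  91
  77  48  14 -21 -37 -38 -38 -41 -44 -41]
side 47 centroid 264.6357638765544 [ -1   0  -6  -9 -13 -13 -10  -2  13  31  48  73 102 132 156 163 148 110
  62  25  18  21  18  15  16  17  17  17]
side 77 centroid 264.63660310054104 [ 74  59  41  29  22  21  31  55  80 106 129 146 158 166 169 167 163 147
 126 103  82  66  57  55  62  76  95 116]
```

Call:
step_arm(
  increments=[
    {"slide": [0, 0, 0], "roll": 0.18},
    {"slide": [0.02, -0.012, 0], "roll": 0.36},
    {"slide": [0.06, -0.035, 0], "roll": 0.54},
    {"slide": [0.1, -0.06, 0], "roll": 0.72},
    {"slide": [0.1, -0.06, 0], "roll": 0.9},
  ],
)

```text
t: 20.32
eef_pos: [513.5, -198.2, 170.9]
tcp_rot: [-3.059, -0.013, -3.1]
ft_force: [-0.0, 0.1, 0.4]
opening: 0.394
grip_force: 0.0
```

```bash
python3 knob.py; python3 -c "
from h import *; print(state()['joints'])"
```

```text
20.325 [-3.06 -0.01 -3.1 ] [ 513.48 -198.18  170.89]
top knob_nose 0.63 [516.   119.68  45.  ] [260.47  39.87]
top knob_peg 0.55 [517.75 122.72  77.  ] [262.39  36.6 ]
top mark 0.69 [529.29 116.25  45.  ] [278.89  43.27]
top 45 centroid 267.75456524712246 [-37 -36 -37 -33 -29 -35 -38 -33 -30 -39 -42 -50 -77  17 141 158 153 112
  45 -28 -31 -21 -13 -21 -26 -16 -30 -40]
top 47 centroid 266.9979494668662 [  6   1   3   5   3   6   3  -1   0   2   5   2 -21  -9 163 212 205 173
  31 -15 -15  -9  -2  -6  -2  -4  -2   6]
top 77 centroid 266.622358400007 [ 36  37  34  27  22  21  21  19  28  63 119 164 181 201 214 218 220 215
 208 175 139 109  70  42  32  31  34  36]
side knob_nose 0.77 [527.94 131.12  45.  ] [280.85  28.39]
side knob_peg 0.83 [511.96 116.75  77.  ] [255.87  43.57]
side mark 0.63 [519.56 101.19  45.  ] [266.99  57.89]
side 45 centroid 267.5236917502112 [-68 -67 -66 -67 -70 -71 -71 -68 -65 -50 -30   1  34  65  87  99  98  95
  82  52  17 -18 -35 -35 -33 -37 -38 -34]
side 47 centroid 264.80175971431635 [ -2   0  -3  -5  -8  -9  -6   1  15  32  50  76 107 137 161 168 154 116
  68  31  25  29  27  25  26  27  26  26]
side 77 centroid 264.56991574132627 [ 76  60  42  30  22  20  31  56  83 110 134 152 163 171 175 172 168 151
 130 107  84  67  58  56  63  78  98 119]
[-0.44473049  0.43031421  1.80860924 -0.10233683  0.879294   -2.00485755]
```

Top-view angles: nose 267.4°, tab 267.0°, peg 266.6°. Side view: peg 264.6°, tab 264.8°. So the pointer stands on the mark within about 1°. Next is the hood: close the fingers and go round behind its tab.

Run:
```python
from h import *
s=state()
for p in((530,0,170),(522,120,170),(521,290,170)): print(p,tool(*p,182.4,s))
from scipy.spatial.transform import Rotation as Ro
R=Ro.from_euler('xyz',s['tcp_rot']).as_matrix(); print(R.round(3).tolist())
```

```text
(530, 0, 170) ([-0.0267, 0.1937, -0.0156], np.float64(0.0112))
(522, 120, 170) ([-0.0251, 0.3136, -0.0254], np.float64(0.0112))
(521, 290, 170) ([-0.0331, 0.4828, -0.0394], np.float64(0.0112))
[[-0.998, -0.054, -0.011], [-0.053, 0.995, -0.082], [0.015, -0.081, -0.997]]
```

Call:
step_arm(
  increments=[
    {"slide": [-0.008, 0.055, -0.005], "roll": 0},
    {"slide": [-0.016, 0.11, -0.009], "roll": 0},
    {"slide": [-0.024, 0.165, -0.013], "roll": 0},
    {"slide": [-0.026, 0.22, -0.018], "roll": 0},
    {"slide": [-0.027, 0.275, -0.022], "roll": 0},
  ],
  fingers=0,
)

```text
t: 21.35
eef_pos: [526.5, 83.0, 169.8]
tcp_rot: [-3.06, -0.014, -3.089]
ft_force: [-0.0, -0.3, -0.4]
opening: 0.009
grip_force: 0.0
```

Call:
step_arm(
  increments=[
    {"slide": [-0.001, 0.055, -0.005], "roll": 0},
    {"slide": [-0.003, 0.11, -0.009], "roll": 0},
    {"slide": [-0.004, 0.165, -0.013], "roll": 0},
    {"slide": [-0.006, 0.208, -0.017], "roll": 0},
    {"slide": [-0.006, 0.208, -0.017], "roll": 0},
  ],
)

```text
t: 21.98
eef_pos: [521.5, 292.4, 169.3]
tcp_rot: [-3.06, -0.015, -3.086]
ft_force: [-0.6, 0.1, 0.2]
opening: 0.004
grip_force: 0.0
```

Run:
```python
from h import *
s=state(); print(s['t'],s['eef_pos'],s['tcp_rot'],s['joints'],s['opening'])
for p in((521,290,101),(522.5,200,101)): print(p,tool(*p,182.4,s))
from scipy.spatial.transform import Rotation as Ro
R=Ro.from_euler('xyz',s['tcp_rot']).as_matrix(); print(R.round(3).tolist())
```

```text
21.975 [521.47791443 292.42681326 169.28477252] [-3.06023954 -0.01477033 -3.08626425] [ 0.43265303  0.51976598  1.64514568 -0.08228885  1.02193804 -1.14953502] 0.0035651222667371905
(521, 290, 101) ([-0.0004, 0.0032, 0.0683], np.float64(0.0134))
(522.5, 200, 101) ([0.0031, -0.0865, 0.0756], np.float64(0.0134))
[[-0.998, -0.056, -0.01], [-0.055, 0.995, -0.082], [0.015, -0.081, -0.997]]
```

Call:
step_arm(
  increments=[
    {"slide": [0, 0.003, 0.035], "roll": 0},
    {"slide": [0, 0.003, 0.068], "roll": 0},
    {"slide": [0, 0.003, 0.068], "roll": 0},
    {"slide": [0.001, -0.012, 0.07], "roll": 0},
    {"slide": [0.001, -0.022, 0.0705], "roll": 0},
  ],
)

```text
t: 22.6
eef_pos: [522.0, 260.7, 102.4]
tcp_rot: [-3.06, -0.013, -3.092]
ft_force: [0.2, -0.6, -1.1]
opening: 0.003
grip_force: 0.0
```

Call:
step_arm(
  increments=[
    {"slide": [0.0005, -0.012, 0.001], "roll": 0},
    {"slide": [0.001, -0.024, 0.002], "roll": 0},
    {"slide": [0.0015, -0.036, 0.003], "roll": 0},
    {"slide": [0.002, -0.048, 0.004], "roll": 0},
    {"slide": [0.0025, -0.06, 0.005], "roll": 0},
  ],
)

```text
t: 23.22
eef_pos: [522.1, 200.8, 101.1]
tcp_rot: [-3.06, -0.015, -3.091]
ft_force: [0.8, 2.1, 1.1]
opening: 0.006
grip_force: 1.0
```

Call:
step_arm(
  increments=[
    {"slide": [0.0002, -0.005, 0.0004], "roll": 0},
    {"slide": [0.0004, -0.01, 0.0008], "roll": 0},
    {"slide": [0.0006, -0.015, 0.0012], "roll": 0},
    {"slide": [0.0008, -0.02, 0.0016], "roll": 0},
    {"slide": [0.001, -0.024, 0.002], "roll": 0},
  ],
)

```text
t: 23.85
eef_pos: [522.3, 177.2, 101.0]
tcp_rot: [-3.06, -0.015, -3.091]
ft_force: [1.3, 1.1, 0.4]
opening: 0.005
grip_force: 0.8
```

Call:
step_arm(
  increments=[
    {"slide": [0, -0.001, 0], "roll": 0},
    {"slide": [0, -0.002, 0], "roll": 0},
    {"slide": [0, -0.003, 0], "roll": 0},
    {"slide": [0, -0.004, 0], "roll": 0},
    {"slide": [0, -0.004, 0], "roll": 0},
  ],
)

```text
t: 24.48
eef_pos: [522.3, 173.4, 101.3]
tcp_rot: [-3.06, -0.015, -3.092]
ft_force: [0.2, 1.9, -0.4]
opening: 0.003
grip_force: 0.4
```

Call:
step_arm(
  increments=[
    {"slide": [0, -0.0015, 0], "roll": 0},
    {"slide": [0, -0.003, 0], "roll": 0},
    {"slide": [0, -0.0045, 0], "roll": 0},
    {"slide": [0, -0.005, 0], "roll": 0},
    {"slide": [0, -0.005, 0], "roll": 0},
  ],
)

```text
t: 25.1
eef_pos: [522.4, 171.9, 101.5]
tcp_rot: [-3.065, -0.014, -3.093]
ft_force: [-2.7, 29.1, -5.2]
opening: 0.002
grip_force: 14.4
```

Stop reached (29 N). I'll back off, rise, swing clear and check.

Call:
step_arm(
  increments=[
    {"slide": [0, 0.008, 0], "roll": 0},
    {"slide": [0, 0.02, 0], "roll": 0},
    {"slide": [0, 0.02, -0.05], "roll": 0},
    {"slide": [0, 0.02, -0.1], "roll": 0},
    {"slide": [0, 0.02, -0.12], "roll": 0},
  ],
)

```text
t: 25.72
eef_pos: [523.6, 198.8, 222.6]
tcp_rot: [-3.061, -0.011, -3.091]
ft_force: [0.0, -0.0, -1.0]
opening: 0.003
grip_force: 0.0
```

Call:
step_arm(
  increments=[
    {"slide": [0, -0.06, 0.004], "roll": 0},
    {"slide": [0, -0.12, 0.008], "roll": 0},
    {"slide": [0, -0.18, 0.012], "roll": 0},
    {"slide": [0, -0.24, 0.016], "roll": 0},
    {"slide": [0, -0.3, 0.02], "roll": 0},
  ],
)

```text
t: 26.35
eef_pos: [538.0, -103.9, 224.5]
tcp_rot: [-3.06, -0.014, -3.092]
ft_force: [0.7, -0.0, -0.0]
opening: 0.004
grip_force: 0.0
```

Call:
step_arm(
  increments=[
    {"slide": [0, -0.05, 0.003], "roll": 0},
    {"slide": [0, -0.1, 0.006], "roll": 0},
    {"slide": [0, -0.1, 0.006], "roll": 0},
  ],
)

```text
t: 26.72
eef_pos: [543.0, -204.9, 226.2]
tcp_rot: [-3.059, -0.015, -3.095]
ft_force: [0.4, 0.9, -0.5]
opening: 0.003
grip_force: 0.0
```

Run:
```python
from h import *
np.set_printoptions(precision=1,suppress=True)
s=state(); print(s['t'],s['eef_pos'],s['ft_force'])
d=cam('top'); P=cloud(d).reshape(-1,3); S,V=cv2.cvtColor(d['color'],cv2.COLOR_RGB2HSV).reshape(-1,3).astype(int).T[1:]
def r(n,x0,x1,y0,y1,z0,z1,m):
    q=P[(P[:,0]>x0)&(P[:,0]<x1)&(P[:,1]>y0)&(P[:,1]<y1)&(P[:,2]>z0)&(P[:,2]<z1)&m]; print(n,len(q)); 
    if len(q)>2: print(q.min(0),q.max(0),cv2.minAreaRect(q[:,:2].astype(np.float32)))
r('tab',480,575,100,300,112,122,S<60)
r('hood',450,590,80,300,87,95,S<60)
r('handle',380,600,-360,-280,87,97,S>120)
r('tongue',500,634,-175,-105,46,54,(S<60)&(V>120))
for n in('mould','crucible','tin','ingot'):
    for m in mark_of('top',n)[:1]: print(n,atz(d,m['uv'],0))
```

```text
26.725 [ 543.  -204.9  226.2] [ 0.4  0.9 -0.5]
tab 111
[498.3 153.7 112.6] [546.5 166.1 121.8] ((522.4383544921875, 160.2474365234375), (48.029510498046875, 12.050410270690918), 1.4935370683670044)
hood 1522
[461.7 117.8  87. ] [585.1 203.   95. ] ((523.510986328125, 160.7736053466797), (122.71280670166016, 84.3431625366211), 1.0710086822509766)
handle 389
[ 417.5 -332.1   87. ] [ 507.1 -306.6   97. ] ((462.263916015625, -318.28436279296875), (23.900869369506836, 89.4148941040039), 87.1949234008789)
tongue 0
mould [636.6 294.4   0. ]
crucible [643.7 177.6   0. ]
tin [ 640.9 -354.     0. ]
ingot [329.2 235.8   0. ]
```

```bash
python3 -c "
from h import *; print(env.job_done())"
```

```text
the job is handed in; nothing more can be done
None
```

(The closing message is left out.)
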